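Unhook the whetstone from its sprung bench holder

TASK

Take the whetstone out of its bench holder and lay it gently in the steel drip tray, lengthwise, flat and stone side up. To free it, push it against the holder's spring until it comes up against the stops, keep it there while you tilt its claw end up over the claw, and only then draw its tongue out from under the lip at the other end; never force it against the holder, and leave everything else on the table alone.

Things in the scene. Friction and masses are not known exactly. Their poses are not given: they have to be found in the camera images.
- stone_center (a point): Centre of the grey whetstone block, 130 x 50 x 24 mm (x, y, z): the place to grasp, across its free long sides. The block sits on a black carrier 150 x 46 x 10 mm (underside 22 mm below this point); 0.32 to 0.46 kg in all. x points along the stone to the tongue end, z up out of its face. It starts seated in the holder, x as the holder's x.
- stone_nose (a point): End of the nose, a strip 30 wide, 6 thick, 32 mm long, flush with the carrier's underside at its -x end; this point is mid-thickness, 107 mm to -x of the stone's centre and 19 mm below it. Axes as the stone.
- stone_tongue (a point): End of the tongue, a strip 38 wide, 6 thick, 41 mm long, flush with the carrier's underside at its +x end; this point is mid-thickness, 116 mm to +x of the stone's centre and 19 mm below it. Axes as the stone.
- holder: Fixed grey bench holder, a beam 34 mm wide on two feet 80 mm wide. Origin on the table under the seated stone's centre; x runs along it from claw end to lip end. The carrier rests on the beam's top, 30 mm up. A spring plunger under the lip presses the tongue towards -x: 2 N seated, 4 N at 28 mm of push; friction adds 5 N, more if pressed down. Over 25 N between stone and holder damages it.
- claw_end (a point): Point on the beam's top where the seated nose butts against a fixed wall 5 mm high (holder x = -107 mm). Over it a rigid steel claw, roof 8 to 13 mm above the beam's top, covers 2 to 26 mm of the nose, differently each time and not reported. The stone must be pushed to +x by more than that to clear it. Claw post outside the wall. Axes as the holder.
- lip_end (a point): Point on the beam's top under the front edge of the fixed lip (holder x = 110 mm; lip runs to 166, 15 to 21 mm above the beam). 6 mm of the tongue is under it at first. Rigid stops, joined to the claw, end the push 2.5 mm past where the nose clears the claw (4.5 to 28.5 mm of push). There, a tilt of 0.1 rad about the tongue's end lifts the nose over the claw; beyond 0.25 rad the tongue jams.
- tray: Fixed shallow steel drip tray, outside 270 x 150 mm (x, y), 10 mm high, walls and floor 3 mm. Origin under its centre on the table, x along its length.
- strop: small pale wooden block 110 x 36 x 26 mm; a bystander; origin at its underside
- oil_jar: small amber jar, 44 mm across, 50 mm high; a bystander; origin at its underside
- knife: chef's knife lying flat, 310 mm long, black handle; a bystander; origin at its underside
- cone: black plastic cone on a round foot, 80 mm across, 112 mm high; a bystander; origin at its underside
- bottle: white plastic bottle, 52 mm across, 120 mm high; a bystander; origin at its underside
- spare_stone: larger bare reddish stone 200 x 65 x 28 mm lying on the table; a bystander; origin at its underside
- mug: white mug, 80 mm across, 90 mm high; a bystander; origin at its underside
Not all that is in view belongs to the job. Leave any pink or yellow look-alike of the part that bears stone_center alone.

How it is judged:
By the outcome, as a careful person would: the job done as asked, in the order asked, and still so for the second after the job is handed in, with the robot touching nothing.
It also fails if it takes over 70 s, if anything falls off the work surface, if the arm or the gripper's body presses on something with over 40 N, if the wrist force passes 120 N, or if a joint passes its speed limit or range.

ROBOT

A 6-joint arm with a two-finger parallel gripper is mounted at the origin on the work surface. World frame = base frame: x ahead of the robot, y to its left, z up, the work surface at z = 0. Lengths are in m, angles in rad, forces in N, time in s.
With the tool pointing down it reaches from about 0.35 to 0.875 m from the base axis. Payload 4.2 kg.
Tool frame: the origin (TCP) lies at the very end of the fingers, on their centre line; the grasp point (between the pads) lies 19 mm behind it; x points along the fingers, z is the direction in which the jaws open and shut, and the axes are right-handed (so a half turn about x gives the same grasp; the last joint's range is limited). The gripper opens to 85 mm and grips with 20 to 120 N. Pads are 22 mm wide; open, the fingers measure 114 mm over their backs; the gripper's body (76 mm by 85 mm) begins 54 mm behind the grasp point. The pads swing forward as they close: fully open they stand 13 mm farther back than shut.
Start: joints at [-1.07, 0.385, 0.008, 0, -1.194, -0.259], TCP at [0.15, -0.607, 0.231] pointing down, gripper open.
Joint ranges: [-3.14, 3.14], [-1.21, 2.06], [-1.07, 1.41], [-3.16, 2.05], [-2.99, -0.16], [-3.1, 3.1]. Speed limits (rad/s): [2.79, 2.79, 3.14, 3.14, 3.14, 3.14].

INTERFACE

Orientations are given as a unit quaternion [w, x, y, z].
In Python, from station import monitor, capture, order gives the robot as it stands. The module is installed in compiled form; this text tells all that it offers.
- The arm moves only by the tool play_rows, never from a script. Its argument "steps" is a list of rows, each an object of numbers: "dx", "dy", "dz": the shift along the tool's x, y, z in cm; "roll": the turn about the tool's x in rad; "hand": the finger opening in cm, from 0 to 8.54. In form: [{"dx": .., "dy": .., "dz": .., "roll": .., "hand": ..}, ...]. A call has exactly 8 rows; each row shifts and turns the commanded pose from where the row before left it, along the tool's axes as they then stand; what a row does not reach is not made up. A row lasts 1/12 s, in which the tool goes at most 41.7 mm and 7.16 degrees, less where a joint would pass 70% of its speed; a pose out of reach is approached as far as the arm can. A call with a gripper value outside its range is refused whole. The fingers move at their own pace and stop on an object; "force" is the grip in N (left out, the last holds). Time passes only in rows, so rows that do not move let the fingers close, or fill a call up. It gives the time, the measured TCP pose, the force and the opening at its end, in the units of the state.
- monitor.sense(): the state, without advancing time (a new reading comes with each control period).
- capture(name): name is "side" or "top"; returns a dict with "color" (384x512x3 uint8, red, green, blue), "fx", "fy", "cx", "cy" (pixels), "distortion" ([k1, k2, p1, p2, k3] as OpenCV has them; the pictures are not rectified), "rvec" (rotation vector, rad) and "tvec" (3), from world to camera coordinates, as OpenCV has them. Camera axes: x right, y down, z forward; pixel columns grow to the right and rows downward; lengths in m; the calibration is good to about 2 mm. A picture is of the moment at which its call begins. There is no depth.
- order.finish_job(): hands the job in, once; it reports no verdict.
The state is a dict: "time": time; "joints": joint angles; "dq": joint speeds; "effort": joint torques, N m; "tcp_pos": TCP position; "eef_rot": TCP orientation; "wrist_force": force on the tool from outside, world axes, zero at the start; "wrist_torque": the same for the moment, N m; "width": finger opening in m.
Only numpy, scipy, OpenCV 4.12 (cv2) and the standard library are available. Lean on these libraries where they do the work, as an engineer would, in place of code of your own. Each camera call takes 0.05 s, during which the arm holds its last target. There are 200 camera calls.

## Working session

There is one attempt and no reset: what is moved stays moved. The work goes in short steps, Python scripts to look and compute and a tool call to move; the robot and the scene stay as the last step left them, time stands still between calls to the robot, and variables do not carry over. Pictures are saved under pics/ and viewed, about 8 in all and at most 12, crops included, and the job is handed in when it is done.

Besides the shell and the picture viewer there is one more tool, called after ">>>" by a JSON object that holds its "name" and its "arguments", one argument or row to a line. play_rows: Moves the arm, as the interface text tells. Its arguments: {"type":"object","properties":{"steps":{"type":"array"},"force":{"type":"number"}},"required":["steps"]}

```bash
mkdir -p pics
cat > h.py <<'E'
import numpy as np, cv2
from station import monitor, capture, order
def cam(n):
    c=capture(n); c['K']=np.array([[c['fx'],0,c['cx']],[0,c['fy'],c['cy']],[0,0,1]]); c['R']=cv2.Rodrigues(np.array(c['rvec'],float))[0]
    c['t']=np.array(c['tvec'],float).reshape(3); c['D']=np.array(c['distortion'],float); return c
def ray(c,uv):
    p=cv2.undistortPoints(np.array(uv,float).reshape(-1,1,2),c['K'],c['D']).reshape(-1,2)
    d=np.c_[p,np.ones(len(p))]@c['R']; o=-c['R'].T@c['t']; return o,d
def onz(c,uv,z):
    o,d=ray(c,uv); return o+d*((z-o[2])/d[:,2])[:,None]
def proj(c,P):
    return cv2.projectPoints(np.array(P,float).reshape(-1,3),np.array(c['rvec'],float),c['t'],c['K'],c['D'])[0].reshape(-1,2)
def save(c,f,crop=None,k=1.5):
    im=c['color'][:,:,::-1]
    if crop: im=im[crop[1]:crop[3],crop[0]:crop[2]]
    cv2.imwrite('pics/'+f,cv2.resize(im,None,fx=k,fy=k,interpolation=cv2.INTER_CUBIC))
E
python3 - <<'E'
from h import *
for n in('top','side'):
    c=cam(n); save(c,n+'1.png'); print(n,-c['R'].T@c['t'],c['R'][2],c['fx'])
    np.save('pics/%s1.npy'%n,c,allow_pickle=True)
print(monitor.sense())
E
```

```text
top [ 0.37671961 -0.01009364  1.11548127] [ 0.19836548  0.00184004 -0.98012639] 350.33713593178635
side [0.03247495 0.64706246 1.02640109] [ 0.42184483 -0.50225704 -0.75484091] 411.27421274264015
{'time': 0.1, 'joints': array([-1.07037184e+00,  3.85505360e-01,  6.78480421e-03, -4.41328784e-04,
       -1.19398574e+00, -2.58615899e-01]), 'dq': array([ 0.00090629, -0.00075407,  0.00269576,  0.0009517 ,  0.00095954,
        0.00133439]), 'effort': array([ 1.35229784e-03, -3.93320060e+01,  1.88929993e+01,  4.19786051e+00,
       -2.58150154e-03,  1.08236313e-05]), 'tcp_pos': array([ 0.14957234, -0.60631648,  0.23032324]), 'eef_rot': array([ 0.43648997, -0.55605605,  0.43569025,  0.55718236]), 'wrist_force': array([-0.07251419,  0.83341048,  0.50947453]), 'wrist_torque': array([ 0.03181504,  0.01665192, -0.01456062]), 'width': 0.08557150456515275}
```

View pics/top1.png

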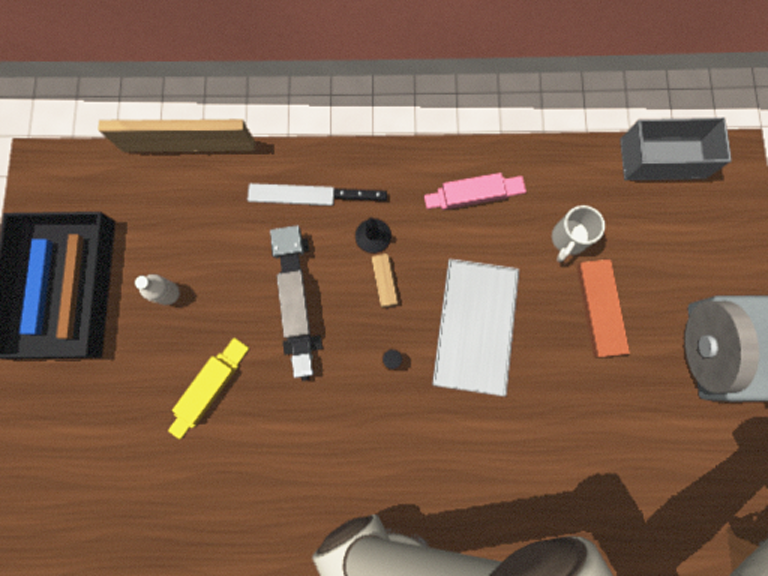

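View pics/side1.png

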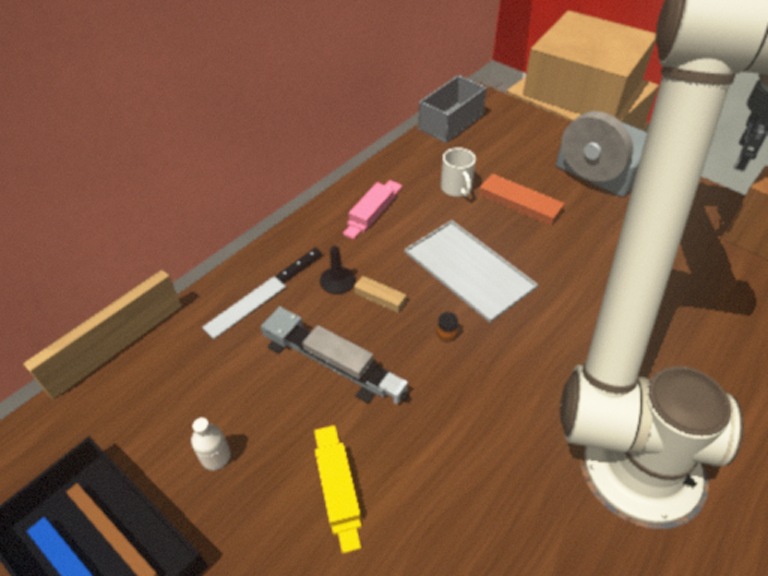

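The top view has the stone at about (294,303), a large grey plate at the far end (287,242) and a small bright claw at the near end (302,362). The tray is at (476,327). I'll measure the stone face, the plates and the tray.

Run:
```python
from h import *
t=np.load('pics/top1.npy',allow_pickle=True).item(); s=np.load('pics/side1.npy',allow_pickle=True).item()
a=t['color'][145:260,170:225,::-1]; b=s['color'][200:275,170:280,::-1]
A=cv2.resize(a,None,fx=5,fy=5,interpolation=cv2.INTER_CUBIC)[:575]; B=cv2.resize(b,None,fx=4.5,fy=4.5,interpolation=cv2.INTER_CUBIC)
im=np.zeros((600,800,3),np.uint8); im[:A.shape[0],:A.shape[1]]=A; im[:B.shape[0],280:280+B.shape[1]]=B[:, :520]
cv2.imwrite('pics/crop1.png',im)
def blobs(c,z,lo,hi,x0,y0,x1,y1,nm):
    hsv=cv2.cvtColor(c['color'],cv2.COLOR_RGB2HSV); m=cv2.inRange(hsv,lo,hi); k=np.zeros_like(m); k[y0:y1,x0:x1]=255
    m=cv2.morphologyEx(m&k,cv2.MORPH_OPEN,np.ones((3,3)))
    for q in cv2.findContours(m,cv2.RETR_EXTERNAL,cv2.CHAIN_APPROX_NONE)[0]:
        if cv2.contourArea(q)<60: continue
        P=onz(c,q.reshape(-1,2)+0.0,z)[:,:2]; r=cv2.minAreaRect((P*1000).astype(np.float32)); print(nm,np.round(r[0],1),np.round(r[1],1),round(r[2],1),cv2.minAreaRect(q)[0],cv2.contourArea(q))
for c,n,bx in((t,'top',(165,140,225,260)),(s,'side',(165,195,285,275))):
    blobs(c,.064,(0,0,110),(180,70,255),*bx,n+' holder@.064')
for c,n,bx in((t,'top',(280,165,355,270)),(s,'side',(260,140,365,220))):
    blobs(c,.010,(0,0,140),(180,60,255),*bx,n+' tray')
```

```text
top holder@.064 [424.4 171.9] [43.6 36.7] 8.0 (200.5365753173828, 243.3292694091797) 161.5
top holder@.064 [548.5 193.3] [131.3  49.1] 8.2 (194.40771484375, 202.2615509033203) 636.0
top holder@.064 [681.5 210.7] [57.6 58.9] 9.1 (189.8918914794922, 159.85134887695312) 304.5
side holder@.064 [421.5 192.7] [59.4 48.7] 8.9 (258.5, 256.0) 218.5
side holder@.064 [547.  198.8] [132.3  59.2] 8.8 (223.93081665039062, 233.1297607421875) 731.5
side holder@.064 [675.1 223.5] [56.7 66.7] 8.0 (186.25, 215.25001525878906) 311.5
side holder@.064 [746.2 213.1] [52.5 47.1] 40.3 (173.5, 201.0) 128.5
top tray [ 505.3 -186.3] [152.9 272.2] 80.9 (317.7067565917969, 217.89764404296875) 4001.5
side tray [ 505.5 -183.1] [157.6 273.3] 80.8 (312.7400207519531, 179.1800079345703) 2676.0
```

View pics/crop1.png

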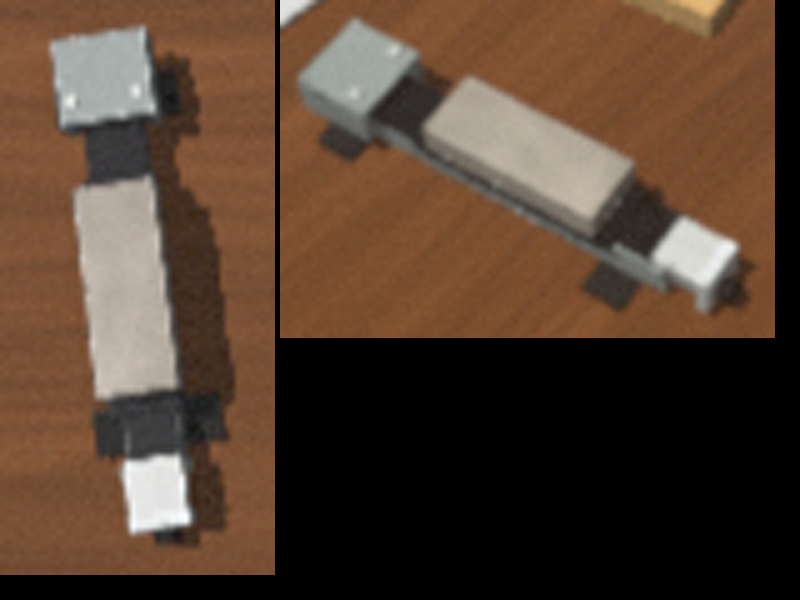

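```bash
cat >> h.py <<'E'
from scipy.spatial.transform import Rotation as Ro
def state():
    s=monitor.sense(); w,x,y,z=s['eef_rot']; R=Ro.from_quat([x,y,z,w]).as_matrix(); return s,R
def plan(target,yaw=None):
    s,R=state(); d=np.array(target)-s['tcp_pos']; print('t',round(s['time'],2),'tcp',np.round(s['tcp_pos'],4),'w',round(s['width'],4),'F',np.round(s['wrist_force'],1))
    print('toolx',R[:,0].round(3),'y',R[:,1].round(3),'z',R[:,2].round(3),'j',np.round(s['joints'],2))
    if yaw is not None:
        z=R[:,2]; a=np.arctan2(z[1],z[0]); r=[(a-yaw+k*np.pi+np.pi)%(2*np.pi)-np.pi for k in(0,1)]; r=min(r,key=abs)
        print('roll(about tool x down)',round(r,4)); R=R@Ro.from_euler('x',r).as_matrix()
    print('tool-frame cm',np.round(R.T@d*100,3))
E
python3 - <<'E'
from h import *
t=np.load('pics/top1.npy',allow_pickle=True).item(); s=np.load('pics/side1.npy',allow_pickle=True).item()
yaw=np.radians(8.4); u=np.array([np.cos(yaw),np.sin(yaw)]); v=np.array([-u[1],u[0]]); c0=np.array([.548,.1935])
def reg(c,box,z,lo=(0,0,110)):
    hsv=cv2.cvtColor(c['color'],cv2.COLOR_RGB2HSV); m=cv2.inRange(hsv,lo,(180,70,255)); x0,y0,x1,y1=box; k=np.zeros_like(m); k[y0:y1,x0:x1]=255
    q=np.argwhere(m&k)[:,::-1]; P=onz(c,q,z)[:,:2]-c0; a=P@u*1000; b=P@v*1000
    return np.round([*np.percentile(a,[0,3,10,90,97,100]),*np.percentile(b,[0,5,95,100])],1)
print('claw top',reg(t,(190,233,215,260),.043)); print('claw side',reg(s,(250,240,275,275),.043,(0,0,190)))
print('lip top',reg(t,(175,145,205,172),.051)); print('lip side',reg(s,(165,195,200,235),.051,(0,0,150)))
print('stone top',reg(t,(180,178,210,228),.064))
# stone corners from the crops
print('top cam stone corners', [np.round([p@u*1000,p@v*1000],1).tolist() for p in onz(t,np.array([(75,188),(152,178),(178,388),(97,399)])/5+[169.6,144.6],.064)[:,:2]-c0])
print('side cam stone corners', [np.round([p@u*1000,p@v*1000],1).tolist() for p in onz(s,np.array([(472-280,78),(633-280,160),(592-280,222),(428-280,125)])/4.5+[169.6,199.6],.064)[:,:2]-c0])
g=c0-u*.035; print(g); plan([*g,.2],yaw+np.pi/2)
E
```

```text
claw top [-146.2 -144.7 -141.7 -106.6 -103.2 -101.7  -20.3  -17.4   17.3   19. ]
claw side [-143.7 -142.6 -139.9 -109.2 -106.6 -105.3  -17.   -14.2   15.8   18.2]
lip top [109.5 111.2 115.2 162.1 166.  168.2 -32.1 -27.3  26.6  29.5]
lip side [111.6 114.  119.6 222.2 232.7 240.7 -52.1 -36.6  25.   29.8]
stone top [-65.2 -61.4 -52.3  52.8  62.1  66.2 -25.  -22.5  21.9  24.6]
top cam stone corners [[66.3, 22.1], [65.0, -25.3], [-65.7, -24.8], [-64.6, 23.9]]
side cam stone corners [[61.2, -23.6], [-63.1, -24.7], [-66.8, 27.1], [62.7, 21.6]]
[0.51337547 0.18838709]
t 0.1 tcp [ 0.1496 -0.6063  0.2303] w 0.0856 F [-0.1  0.8  0.5]
toolx [-0.001  0.002 -1.   ] y [-0.971 -0.239  0.   ] z [-0.239  0.971  0.002] j [-1.07  0.39  0.01 -0.   -1.19 -0.26]
roll(about tool x down) 0.095
tool-frame cm [  3.161 -47.6    73.297]
```

>>> {"name": "play_rows", "arguments": {
  "steps": [
    {"dx": 0,"dy": 0,"dz": 0,"roll": 0.096,"hand": 8.5},
    {"dx": 0,"dy": -2,"dz": 3,"roll": 0,"hand": 8.5},
    {"dx": 0,"dy": -2,"dz": 3,"roll": 0,"hand": 8.5},
    {"dx": 0,"dy": -2,"dz": 3,"roll": 0,"hand": 8.5},
    {"dx": 0,"dy": -2,"dz": 3,"roll": 0,"hand": 8.5},
    {"dx": 0,"dy": -2,"dz": 3,"roll": 0,"hand": 8.5},
    {"dx": 0,"dy": -2,"dz": 3,"roll": 0,"hand": 8.5},
    {"dx": 0,"dy": -2,"dz": 3,"roll": 0,"hand": 8.5}
  ]
}}

```text
time: 0.77
tcp_pos: [0.2578, -0.3769, 0.2309]
eef_rot: [0.462, -0.535, 0.462, 0.535]
wrist_force: [2.1, -0.1, 0.4]
width: 0.0852
```

>>> {"name": "play_rows", "arguments": {
  "steps": [
    {"dx": 0,"dy": -2,"dz": 3,"roll": 0,"hand": 8.5},
    {"dx": 0,"dy": -2,"dz": 3,"roll": 0,"hand": 8.5},
    {"dx": 0,"dy": -2,"dz": 3,"roll": 0,"hand": 8.5},
    {"dx": 0,"dy": -2,"dz": 3,"roll": 0,"hand": 8.5},
    {"dx": 0,"dy": -2,"dz": 3,"roll": 0,"hand": 8.5},
    {"dx": 0,"dy": -2,"dz": 3,"roll": 0,"hand": 8.5},
    {"dx": 0,"dy": -2,"dz": 3,"roll": 0,"hand": 8.5},
    {"dx": 0,"dy": -2,"dz": 3,"roll": 0,"hand": 8.5}
  ]
}}

```text
time: 1.43
tcp_pos: [0.3811, -0.1162, 0.2313]
eef_rot: [0.462, -0.535, 0.462, 0.535]
wrist_force: [0.3, -1.0, -0.7]
width: 0.0851
```

>>> {"name": "play_rows", "arguments": {
  "steps": [
    {"dx": 0,"dy": -2,"dz": 3,"roll": 0,"hand": 8.5},
    {"dx": 0,"dy": -2,"dz": 3,"roll": 0,"hand": 8.5},
    {"dx": 0,"dy": -2,"dz": 3,"roll": 0,"hand": 8.5},
    {"dx": 0,"dy": -2,"dz": 3,"roll": 0,"hand": 8.5},
    {"dx": 0,"dy": -2,"dz": 3,"roll": 0,"hand": 8.5},
    {"dx": 0,"dy": -2,"dz": 3,"roll": 0,"hand": 8.5},
    {"dx": 0,"dy": -2,"dz": 3,"roll": 0,"hand": 8.5},
    {"dx": 0,"dy": 0,"dz": 0,"roll": 0,"hand": 8.5}
  ]
}}

```text
time: 2.1
tcp_pos: [0.4916, 0.1147, 0.2306]
eef_rot: [-0.461, 0.536, -0.461, -0.536]
wrist_force: [1.1, 0.0, 0.8]
width: 0.0851
```

Run:
```python
from h import *
plan([.5135,.188,.034],np.radians(98.3))
```

```text
t 2.1 tcp [0.4916 0.1147 0.2306] w 0.0851 F [1.1 0.  0.8]
toolx [ 0.001  0.    -1.   ] y [-0.989 -0.15  -0.001] z [-0.15   0.989  0.   ] j [ 0.55  0.18 -0.28  0.   -1.11 -1.97]
roll(about tool x down) 0.0052
tool-frame cm [19.662 -3.204  6.939]
```

>>> {"name": "play_rows", "arguments": {
  "steps": [
    {"dx": 0,"dy": -1.0,"dz": 2,"roll": 0.005,"hand": 8.5},
    {"dx": 0,"dy": -1.2,"dz": 2.5,"roll": 0,"hand": 8.5},
    {"dx": 0,"dy": -1.0,"dz": 2.45,"roll": 0,"hand": 8.5},
    {"dx": 3.5,"dy": 0,"dz": 0,"roll": 0,"hand": 8.5},
    {"dx": 3.5,"dy": 0,"dz": 0,"roll": 0,"hand": 8.5},
    {"dx": 3.5,"dy": 0,"dz": 0,"roll": 0,"hand": 8.5},
    {"dx": 3,"dy": 0,"dz": 0,"roll": 0,"hand": 8.5},
    {"dx": 0,"dy": 0,"dz": 0,"roll": 0,"hand": 8.5}
  ]
}}

```text
time: 2.77
tcp_pos: [0.5065, 0.1808, 0.09]
eef_rot: [0.459, -0.532, 0.469, 0.535]
wrist_force: [-0.4, -0.5, -0.4]
width: 0.085
```

Run:
```python
from h import *
plan([.5135,.188,.034],np.radians(98.3))
c=cam('side'); save(c,'s2.png',(150,130,310,280),4)
print((proj(c,[[.5135,.188,.064]])-[150,130])*4)
```

```text
t 2.77 tcp [0.5065 0.1808 0.09  ] w 0.085 F [-0.4 -0.5 -0.4]
toolx [-0.012 -0.007 -1.   ] y [-0.99  -0.139  0.013] z [-0.139  0.99  -0.005] j [ 0.64  0.39 -0.38 -0.   -0.81 -2.07]
roll(about tool x down) -0.0058
tool-frame cm [ 5.584 -0.872  0.645]
[[339.86032551 427.41594875]]
```

View pics/s2.png

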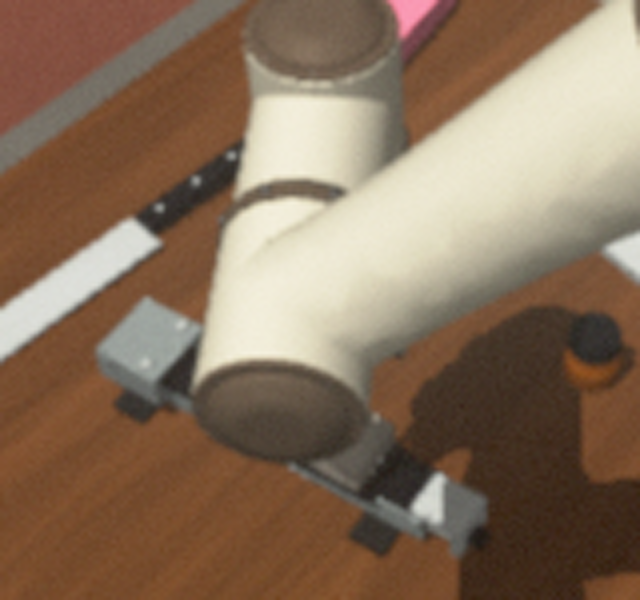

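The arm hides the stone in this view, so I'll rely on the measured pose. Next: let it settle and descend part way.

>>> {"name": "play_rows", "arguments": {
  "steps": [
    {"dx": 0},
    {"dx": 0},
    {"dx": 0},
    {"dx": 0},
    {"dx": 0},
    {"dx": 0},
    {"dx": 0},
    {"dx": 0}
  ]
}}

```text
validation failed for argument at $.st...
```

Run:
```python
from h import *
plan([.5135,.188,.034],np.radians(98.3))
```

```text
t 2.82 tcp [0.5088 0.1819 0.0934] w 0.0849 F [-0.   0.1  1.2]
toolx [-0.007 -0.005 -1.   ] y [-0.99  -0.14   0.007] z [-0.14   0.99  -0.004] j [ 0.64  0.39 -0.38 -0.   -0.81 -2.07]
roll(about tool x down) -0.0044
tool-frame cm [ 5.935 -0.595  0.562]
```

>>> {"name": "play_rows", "arguments": {
  "steps": [
    {"dx": 0,"dy": 0,"dz": 0,"roll": 0,"hand": 8.5},
    {"dx": 0,"dy": 0,"dz": 0,"roll": 0,"hand": 8.5},
    {"dx": 0,"dy": 0,"dz": 0,"roll": 0,"hand": 8.5},
    {"dx": 0,"dy": 0,"dz": 0,"roll": 0,"hand": 8.5},
    {"dx": 0,"dy": 0,"dz": 0,"roll": 0,"hand": 8.5},
    {"dx": 0,"dy": 0,"dz": 0,"roll": 0,"hand": 8.5},
    {"dx": 0,"dy": 0,"dz": 0,"roll": 0,"hand": 8.5},
    {"dx": 0,"dy": 0,"dz": 0,"roll": 0,"hand": 8.5}
  ]
}}

```text
time: 3.48
tcp_pos: [0.511, 0.1835, 0.0965]
eef_rot: [-0.464, 0.534, -0.463, -0.534]
wrist_force: [0.3, 0.1, -0.2]
width: 0.0852
```

Run:
```python
from h import *
plan([.5135,.188,.034],np.radians(98.3))
```

```text
t 3.48 tcp [0.511  0.1835 0.0965] w 0.0852 F [ 0.3  0.1 -0.2]
toolx [ 0.  0. -1.] y [-0.99 -0.14 -0.  ] z [-0.14  0.99  0.  ] j [ 0.64  0.39 -0.37 -0.   -0.81 -2.07]
roll(about tool x down) -0.0041
tool-frame cm [ 6.251 -0.315  0.41 ]
```

>>> {"name": "play_rows", "arguments": {
  "steps": [
    {"dx": 0,"dy": -0.3,"dz": 0.4,"roll": -0.004,"hand": 8.5},
    {"dx": 0.9,"dy": 0,"dz": 0,"roll": 0,"hand": 8.5},
    {"dx": 1.2,"dy": 0,"dz": 0,"roll": 0,"hand": 8.5},
    {"dx": 1.2,"dy": 0,"dz": 0,"roll": 0,"hand": 8.5},
    {"dx": 1.2,"dy": 0,"dz": 0,"roll": 0,"hand": 8.5},
    {"dx": 1.2,"dy": 0,"dz": 0,"roll": 0,"hand": 8.5},
    {"dx": 0.5,"dy": 0,"dz": 0,"roll": 0,"hand": 8.5},
    {"dx": 0,"dy": 0,"dz": 0,"roll": 0,"hand": 8.5}
  ]
}}

```text
time: 4.15
tcp_pos: [0.5124, 0.1873, 0.0325]
eef_rot: [0.461, -0.534, 0.464, 0.535]
wrist_force: [0.5, -0.1, 0.5]
width: 0.0853
```

Run:
```python
from h import *
plan([.5135,.188,.034],np.radians(98.3))
```

```text
t 4.15 tcp [0.5124 0.1873 0.0325] w 0.0853 F [ 0.5 -0.1  0.5]
toolx [-0.003 -0.002 -1.   ] y [-0.99  -0.144  0.003] z [-0.144  0.99  -0.002] j [ 0.65  0.48 -0.42 -0.   -0.67 -2.07]
roll(about tool x down) -0.0002
tool-frame cm [-0.155 -0.118  0.056]
```

Close to the target. Closing slowly with a low grip force so any lateral offset shows up in the wrist force.

>>> {"name": "play_rows", "arguments": {
  "steps": [
    {"dx": 0,"dy": 0,"dz": 0,"roll": 0,"hand": 7},
    {"dx": 0,"dy": 0,"dz": 0,"roll": 0,"hand": 6.4},
    {"dx": 0,"dy": 0,"dz": 0,"roll": 0,"hand": 6},
    {"dx": 0,"dy": 0,"dz": 0,"roll": 0,"hand": 5.7},
    {"dx": 0,"dy": 0,"dz": 0,"roll": 0,"hand": 5.5},
    {"dx": 0,"dy": 0,"dz": 0,"roll": 0,"hand": 5.4},
    {"dx": 0,"dy": 0,"dz": 0,"roll": 0,"hand": 5.3},
    {"dx": 0,"dy": 0,"dz": 0,"roll": 0,"hand": 5.3}
  ],
  "force": 25
}}

```text
time: 4.82
tcp_pos: [0.5134, 0.1879, 0.0345]
eef_rot: [-0.463, 0.535, -0.462, -0.535]
wrist_force: [-0.6, -0.4, -0.1]
width: 0.0531
```

>>> {"name": "play_rows", "arguments": {
  "steps": [
    {"dx": 0,"dy": 0,"dz": 0,"roll": 0,"hand": 5.2},
    {"dx": 0,"dy": 0,"dz": 0,"roll": 0,"hand": 5.1},
    {"dx": 0,"dy": 0,"dz": 0,"roll": 0,"hand": 5.0},
    {"dx": 0,"dy": 0,"dz": 0,"roll": 0,"hand": 4.9},
    {"dx": 0,"dy": 0,"dz": 0,"roll": 0,"hand": 4.8},
    {"dx": 0,"dy": 0,"dz": 0,"roll": 0,"hand": 4.6},
    {"dx": 0,"dy": 0,"dz": 0,"roll": 0,"hand": 4.4},
    {"dx": 0,"dy": 0,"dz": 0,"roll": 0,"hand": 4.4}
  ]
}}

```text
time: 5.48
tcp_pos: [0.5134, 0.1885, 0.0347]
eef_rot: [0.463, -0.535, 0.462, 0.535]
wrist_force: [-2.5, 4.8, 2.7]
width: 0.0498
```

Run:
```python
from h import *
plan([.5135,.188,.034],np.radians(98.3)); print(state()[0]['wrist_torque'])
c=cam('top'); save(c,'t3.png',(150,130,270,270),4)
```

```text
t 5.48 tcp [0.5134 0.1885 0.0347] w 0.0498 F [-2.5  4.8  2.7]
toolx [ 0.001  0.001 -1.   ] y [-0.989 -0.145 -0.001] z [-0.145  0.989  0.001] j [ 0.65  0.48 -0.42 -0.   -0.67 -2.07]
roll(about tool x down) 0.0004
tool-frame cm [ 0.065  0.001 -0.046]
[1.2577775  0.97024956 0.13192277]
```

View pics/t3.png

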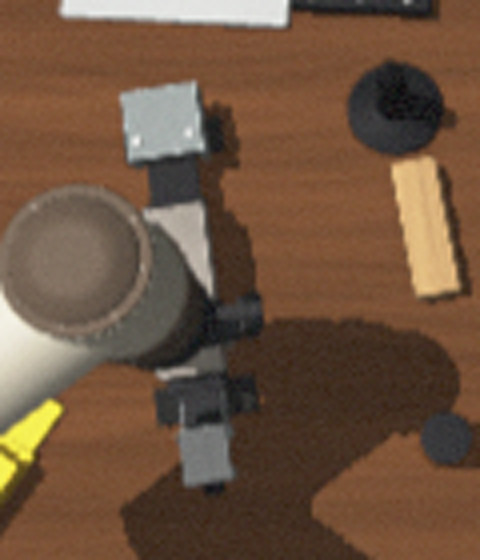

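>>> {"name": "play_rows", "arguments": {
  "steps": [
    {"dx": -0.02,"dy": 0,"dz": 0.04,"roll": 0,"hand": 4.4},
    {"dx": 0,"dy": 0,"dz": 0,"roll": 0,"hand": 4.4},
    {"dx": 0,"dy": 0,"dz": 0,"roll": 0,"hand": 4.4},
    {"dx": 0,"dy": -0.05,"dz": 0,"roll": 0,"hand": 4.4},
    {"dx": 0,"dy": -0.05,"dz": 0,"roll": 0,"hand": 4.4},
    {"dx": 0,"dy": -0.05,"dz": 0,"roll": 0,"hand": 4.4},
    {"dx": 0,"dy": 0,"dz": 0,"roll": 0,"hand": 4.4},
    {"dx": 0,"dy": 0,"dz": 0,"roll": 0,"hand": 4.4}
  ],
  "force": 30
}}

```text
time: 6.2
tcp_pos: [0.5134, 0.1884, 0.0346]
eef_rot: [0.462, -0.534, 0.463, 0.535]
wrist_force: [-8.5, 4.4, 6.6]
width: 0.0493
```

>>> {"name": "play_rows", "arguments": {
  "steps": [
    {"dx": -0.08,"dy": 0,"dz": 0.05,"roll": 0,"hand": 4.4},
    {"dx": 0,"dy": 0,"dz": 0,"roll": 0,"hand": 4.4},
    {"dx": 0,"dy": 0,"dz": 0,"roll": 0,"hand": 4.4},
    {"dx": 0,"dy": 0,"dz": 0,"roll": 0,"hand": 4.4},
    {"dx": 0,"dy": 0,"dz": 0,"roll": 0,"hand": 4.4},
    {"dx": 0,"dy": 0,"dz": 0,"roll": 0,"hand": 4.4},
    {"dx": 0,"dy": 0,"dz": 0,"roll": 0,"hand": 4.4},
    {"dx": 0,"dy": 0,"dz": 0,"roll": 0,"hand": 4.4}
  ]
}}

```text
time: 6.87
tcp_pos: [0.5135, 0.1883, 0.0347]
eef_rot: [0.461, -0.535, 0.463, 0.535]
wrist_force: [-5.3, 2.7, 1.7]
width: 0.0495
```

>>> {"name": "play_rows", "arguments": {
  "steps": [
    {"dx": 0,"dy": -0.03,"dz": 0.01,"roll": 0,"hand": 4.4},
    {"dx": 0,"dy": -0.03,"dz": 0.01,"roll": 0,"hand": 4.4},
    {"dx": 0,"dy": -0.03,"dz": 0.01,"roll": 0,"hand": 4.4},
    {"dx": 0,"dy": -0.03,"dz": 0,"roll": 0,"hand": 4.4},
    {"dx": 0,"dy": -0.03,"dz": 0,"roll": 0,"hand": 4.4},
    {"dx": 0,"dy": -0.03,"dz": 0,"roll": 0,"hand": 4.4},
    {"dx": 0,"dy": 0,"dz": 0,"roll": 0,"hand": 4.4},
    {"dx": 0,"dy": 0,"dz": 0,"roll": 0,"hand": 4.4}
  ]
}}

```text
time: 7.53
tcp_pos: [0.5144, 0.1882, 0.0347]
eef_rot: [0.461, -0.534, 0.464, 0.535]
wrist_force: [-6.0, 0.8, 4.2]
width: 0.0496
```

>>> {"name": "play_rows", "arguments": {
  "steps": [
    {"dx": 0,"dy": 0,"dz": 0,"roll": 0,"hand": 4.4},
    {"dx": 0,"dy": 0,"dz": 0,"roll": 0,"hand": 4.4},
    {"dx": 0,"dy": 0,"dz": 0,"roll": 0,"hand": 4.4},
    {"dx": 0,"dy": 0,"dz": 0,"roll": 0,"hand": 4.4},
    {"dx": 0,"dy": 0,"dz": 0,"roll": 0,"hand": 4.4},
    {"dx": 0,"dy": 0,"dz": 0,"roll": 0,"hand": 4.4},
    {"dx": 0,"dy": 0,"dz": 0,"roll": 0,"hand": 4.4},
    {"dx": 0,"dy": 0,"dz": 0,"roll": 0,"hand": 4.4}
  ]
}}

```text
time: 8.2
tcp_pos: [0.5144, 0.1882, 0.0347]
eef_rot: [0.461, -0.534, 0.464, 0.535]
wrist_force: [-6.9, 1.4, 3.6]
width: 0.0496
```

>>> {"name": "play_rows", "arguments": {
  "steps": [
    {"dx": -0.03,"dy": -0.04,"dz": 0,"roll": 0,"hand": 4.4},
    {"dx": 0,"dy": -0.04,"dz": 0,"roll": 0,"hand": 4.4},
    {"dx": 0,"dy": -0.04,"dz": 0,"roll": 0,"hand": 4.4},
    {"dx": 0,"dy": -0.04,"dz": 0,"roll": 0,"hand": 4.4},
    {"dx": 0,"dy": -0.04,"dz": 0,"roll": 0,"hand": 4.4},
    {"dx": 0,"dy": -0.04,"dz": 0,"roll": 0,"hand": 4.4},
    {"dx": 0,"dy": 0,"dz": 0,"roll": 0,"hand": 4.4},
    {"dx": 0,"dy": 0,"dz": 0,"roll": 0,"hand": 4.4}
  ]
}}

```text
time: 8.87
tcp_pos: [0.5169, 0.1884, 0.0347]
eef_rot: [0.461, -0.534, 0.464, 0.535]
wrist_force: [-6.7, 0.4, 1.9]
width: 0.0497
```

>>> {"name": "play_rows", "arguments": {
  "steps": [
    {"dx": 0,"dy": -0.03,"dz": 0,"roll": 0,"hand": 4.4},
    {"dx": 0,"dy": -0.03,"dz": 0,"roll": 0,"hand": 4.4},
    {"dx": 0,"dy": -0.03,"dz": 0,"roll": 0,"hand": 4.4},
    {"dx": 0,"dy": -0.03,"dz": 0,"roll": 0,"hand": 4.4},
    {"dx": 0,"dy": -0.03,"dz": 0,"roll": 0,"hand": 4.4},
    {"dx": 0,"dy": 0,"dz": 0,"roll": 0,"hand": 4.4},
    {"dx": 0,"dy": 0,"dz": 0,"roll": 0,"hand": 4.4},
    {"dx": 0,"dy": 0,"dz": 0,"roll": 0,"hand": 4.4}
  ]
}}

```text
time: 9.53
tcp_pos: [0.5183, 0.1885, 0.0347]
eef_rot: [0.461, -0.534, 0.465, 0.535]
wrist_force: [-6.3, 0.3, 2.1]
width: 0.0497
```

>>> {"name": "play_rows", "arguments": {
  "steps": [
    {"dx": 0,"dy": -0.03,"dz": 0,"roll": 0,"hand": 4.4},
    {"dx": 0,"dy": -0.03,"dz": 0,"roll": 0,"hand": 4.4},
    {"dx": 0,"dy": -0.03,"dz": 0,"roll": 0,"hand": 4.4},
    {"dx": 0,"dy": -0.03,"dz": 0,"roll": 0,"hand": 4.4},
    {"dx": 0,"dy": -0.03,"dz": 0,"roll": 0,"hand": 4.4},
    {"dx": 0,"dy": 0,"dz": 0,"roll": 0,"hand": 4.4},
    {"dx": 0,"dy": 0,"dz": 0,"roll": 0,"hand": 4.4},
    {"dx": 0,"dy": 0,"dz": 0,"roll": 0,"hand": 4.4}
  ]
}}

```text
time: 10.2
tcp_pos: [0.519, 0.1886, 0.0347]
eef_rot: [0.46, -0.534, 0.465, 0.536]
wrist_force: [-8.8, 1.0, 3.6]
width: 0.0496
```

>>> {"name": "play_rows", "arguments": {
  "steps": [
    {"dx": 0,"dy": -0.03,"dz": 0,"roll": 0,"hand": 4.4},
    {"dx": 0,"dy": -0.03,"dz": 0,"roll": 0,"hand": 4.4},
    {"dx": 0,"dy": -0.03,"dz": 0,"roll": 0,"hand": 4.4},
    {"dx": 0,"dy": -0.03,"dz": 0,"roll": 0,"hand": 4.4},
    {"dx": 0,"dy": -0.03,"dz": 0,"roll": 0,"hand": 4.4},
    {"dx": 0,"dy": 0,"dz": 0,"roll": 0,"hand": 4.4},
    {"dx": 0,"dy": 0,"dz": 0,"roll": 0,"hand": 4.4},
    {"dx": 0,"dy": 0,"dz": 0,"roll": 0,"hand": 4.4}
  ]
}}

```text
time: 10.87
tcp_pos: [0.519, 0.1886, 0.0347]
eef_rot: [0.46, -0.533, 0.466, 0.536]
wrist_force: [-13.1, 2.0, 6.5]
width: 0.0491
```

Stops reached: 5.7 mm of push and the force is climbing with no further motion. That fits the 3 to 4 mm claw cover seen in the image. I'll ease slightly and begin the tilt along the arc about the tongue's end.

>>> {"name": "play_rows", "arguments": {
  "steps": [
    {"dx": -0.1,"dy": 0.03,"dz": 0,"roll": 0,"hand": 4.4},
    {"dx": -0.1,"dy": 0,"dz": 0,"roll": 0,"hand": 4.4},
    {"dx": -0.1,"dy": -0.02,"dz": 0,"roll": 0,"hand": 4.4},
    {"dx": -0.1,"dy": -0.02,"dz": 0,"roll": 0,"hand": 4.4},
    {"dx": -0.1,"dy": -0.02,"dz": 0,"roll": 0,"hand": 4.4},
    {"dx": 0,"dy": 0,"dz": 0,"roll": 0,"hand": 4.4},
    {"dx": 0,"dy": 0,"dz": 0,"roll": 0,"hand": 4.4},
    {"dx": 0,"dy": 0,"dz": 0,"roll": 0,"hand": 4.4}
  ],
  "force": 25
}}

```text
time: 11.53
tcp_pos: [0.5195, 0.1882, 0.038]
eef_rot: [0.459, -0.533, 0.466, 0.536]
wrist_force: [-6.0, 1.9, -3.1]
width: 0.0493
```

>>> {"name": "play_rows", "arguments": {
  "steps": [
    {"dx": -0.1,"dy": -0.04,"dz": 0,"roll": 0,"hand": 4.4},
    {"dx": -0.1,"dy": -0.03,"dz": 0,"roll": 0,"hand": 4.4},
    {"dx": -0.1,"dy": -0.02,"dz": 0,"roll": 0,"hand": 4.4},
    {"dx": -0.1,"dy": -0.02,"dz": 0,"roll": 0,"hand": 4.4},
    {"dx": -0.1,"dy": -0.02,"dz": 0,"roll": 0,"hand": 4.4},
    {"dx": 0,"dy": 0,"dz": 0,"roll": 0,"hand": 4.4},
    {"dx": 0,"dy": 0,"dz": 0,"roll": 0,"hand": 4.4},
    {"dx": 0,"dy": 0,"dz": 0,"roll": 0,"hand": 4.4}
  ]
}}

```text
time: 12.2
tcp_pos: [0.5207, 0.1882, 0.0429]
eef_rot: [0.459, -0.533, 0.467, 0.536]
wrist_force: [-6.5, 1.0, -4.8]
width: 0.05
```

Run:
```python
from h import *
plan([.5135,.188,.034],np.radians(98.3)); print(state()[0]['wrist_torque'])
c=cam('side'); save(c,'s4.png',(150,190,290,290),5.5)
```

```text
t 12.2 tcp [0.5207 0.1882 0.0429] w 0.05 F [-6.5  1.  -4.8]
toolx [-0.01  -0.005 -1.   ] y [-0.99  -0.143  0.011] z [-0.143  0.99  -0.004] j [ 0.64  0.48 -0.39 -0.   -0.72 -2.06]
roll(about tool x down) -0.0017
tool-frame cm [0.898 0.701 0.089]
[0.39029108 2.09073621 0.27881346]
```

View pics/s4.png

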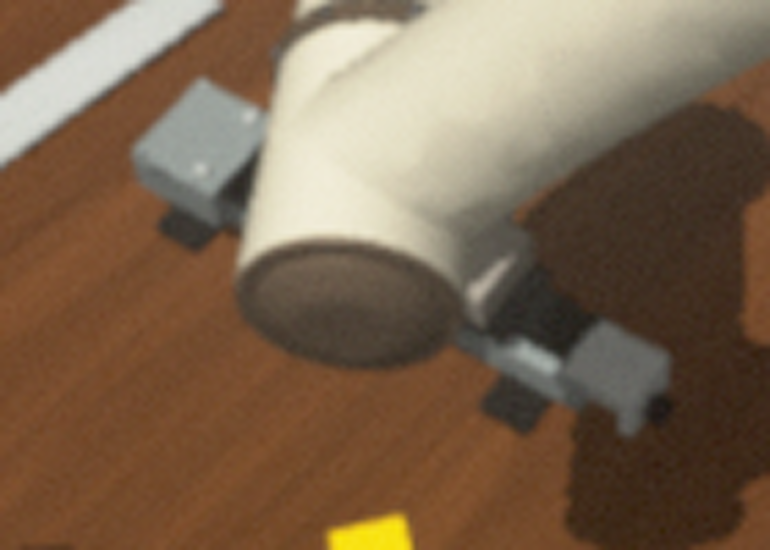

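>>> {"name": "play_rows", "arguments": {
  "steps": [
    {"dx": -0.1,"dy": -0.03,"dz": 0,"roll": 0,"hand": 4.4},
    {"dx": -0.1,"dy": -0.02,"dz": 0,"roll": 0,"hand": 4.4},
    {"dx": -0.1,"dy": -0.02,"dz": 0,"roll": 0,"hand": 4.4},
    {"dx": -0.1,"dy": -0.02,"dz": 0,"roll": 0,"hand": 4.4},
    {"dx": -0.1,"dy": -0.02,"dz": 0,"roll": 0,"hand": 4.4},
    {"dx": -0.1,"dy": -0.02,"dz": 0,"roll": 0,"hand": 4.4},
    {"dx": 0,"dy": 0,"dz": 0,"roll": 0,"hand": 4.4},
    {"dx": 0,"dy": 0,"dz": 0,"roll": 0,"hand": 4.4}
  ]
}}

```text
time: 12.92
tcp_pos: [0.5222, 0.1885, 0.049]
eef_rot: [0.459, -0.533, 0.467, 0.536]
wrist_force: [-6.1, 2.1, -2.6]
width: 0.0496
```

>>> {"name": "play_rows", "arguments": {
  "steps": [
    {"dx": -0.1,"dy": -0.02,"dz": 0,"roll": 0,"hand": 4.4},
    {"dx": -0.1,"dy": -0.02,"dz": 0,"roll": 0,"hand": 4.4},
    {"dx": -0.1,"dy": -0.02,"dz": 0,"roll": 0,"hand": 4.4},
    {"dx": -0.1,"dy": -0.02,"dz": 0,"roll": 0,"hand": 4.4},
    {"dx": -0.1,"dy": -0.02,"dz": 0,"roll": 0,"hand": 4.4},
    {"dx": 0,"dy": 0,"dz": 0,"roll": 0,"hand": 4.4},
    {"dx": 0,"dy": 0,"dz": 0,"roll": 0,"hand": 4.4},
    {"dx": 0,"dy": 0,"dz": 0,"roll": 0,"hand": 4.4}
  ]
}}

```text
time: 13.58
tcp_pos: [0.5238, 0.1889, 0.0543]
eef_rot: [0.46, -0.533, 0.466, 0.536]
wrist_force: [-5.6, 0.9, -3.9]
width: 0.0498
```

>>> {"name": "play_rows", "arguments": {
  "steps": [
    {"dx": -0.1,"dy": -0.02,"dz": 0,"roll": 0,"hand": 4.4},
    {"dx": -0.1,"dy": -0.02,"dz": 0,"roll": 0,"hand": 4.4},
    {"dx": -0.1,"dy": -0.02,"dz": 0,"roll": 0,"hand": 4.4},
    {"dx": -0.1,"dy": -0.02,"dz": 0,"roll": 0,"hand": 4.4},
    {"dx": 0,"dy": 0,"dz": 0,"roll": 0,"hand": 4.4},
    {"dx": 0,"dy": 0,"dz": 0,"roll": 0,"hand": 4.4},
    {"dx": 0,"dy": 0,"dz": 0,"roll": 0,"hand": 4.4},
    {"dx": 0,"dy": 0,"dz": 0,"roll": 0,"hand": 4.4}
  ]
}}

```text
time: 14.25
tcp_pos: [0.5252, 0.1893, 0.0589]
eef_rot: [0.46, -0.534, 0.465, 0.535]
wrist_force: [-5.8, -0.1, -3.3]
width: 0.0498
```

Run:
```python
from h import *
plan([.5135,.188,.034],np.radians(98.3)); print(state()[0]['wrist_torque'])
c=cam('side'); d=cam('top')
a=cv2.resize(c['color'][205:285,190:290,::-1],None,fx=4.4,fy=4.4,interpolation=cv2.INTER_CUBIC)
b=cv2.resize(d['color'][145:265,165:230,::-1],None,fx=4.4,fy=4.4,interpolation=cv2.INTER_CUBIC)
im=np.zeros((530,740,3),np.uint8); im[:a.shape[0],:a.shape[1]]=a; im[:b.shape[0],450:450+b.shape[1]]=b
cv2.imwrite('pics/s5.png',im)
```

```text
t 14.25 tcp [0.5252 0.1893 0.0589] w 0.0498 F [-5.8 -0.1 -3.3]
toolx [-0.007 -0.004 -1.   ] y [-0.99  -0.143  0.007] z [-0.143  0.99  -0.003] j [ 0.64  0.46 -0.36 -0.   -0.75 -2.06]
roll(about tool x down) -0.0017
tool-frame cm [2.494 1.161 0.046]
[0.10528972 1.83296696 0.09373381]
```

View pics/s5.png

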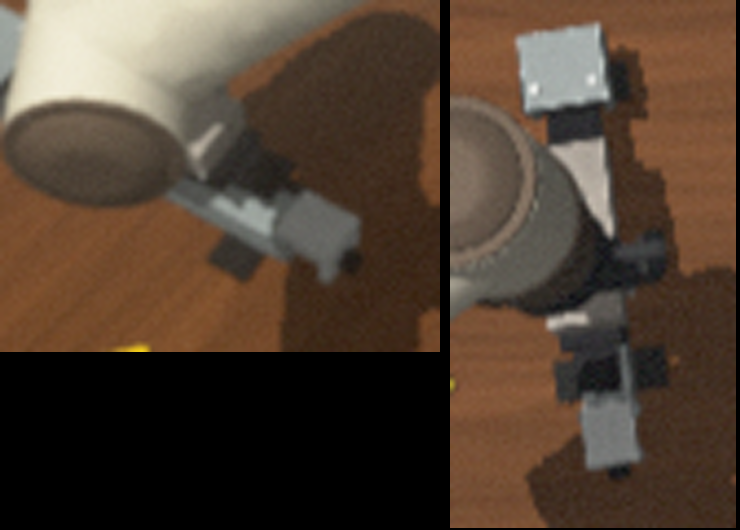

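The nose now stands clear above the claw: black strip end at about (295,165) in the side crop, with the claw below at (320,225). Now drawing the tongue out along -x.

>>> {"name": "play_rows", "arguments": {
  "steps": [
    {"dx": 0,"dy": 0.1,"dz": 0,"roll": 0,"hand": 4.4},
    {"dx": 0,"dy": 0.1,"dz": 0,"roll": 0,"hand": 4.4},
    {"dx": 0,"dy": 0.15,"dz": 0,"roll": 0,"hand": 4.4},
    {"dx": 0,"dy": 0.15,"dz": 0,"roll": 0,"hand": 4.4},
    {"dx": 0,"dy": 0.15,"dz": 0,"roll": 0,"hand": 4.4},
    {"dx": 0,"dy": 0.15,"dz": 0,"roll": 0,"hand": 4.4},
    {"dx": 0,"dy": 0,"dz": 0,"roll": 0,"hand": 4.4},
    {"dx": 0,"dy": 0,"dz": 0,"roll": 0,"hand": 4.4}
  ],
  "force": 30
}}

```text
time: 15.02
tcp_pos: [0.5201, 0.1901, 0.0609]
eef_rot: [-0.463, 0.535, -0.462, -0.535]
wrist_force: [-2.5, -0.8, -3.7]
width: 0.0495
```

>>> {"name": "play_rows", "arguments": {
  "steps": [
    {"dx": 0,"dy": 0.15,"dz": 0,"roll": 0,"hand": 4.4},
    {"dx": 0,"dy": 0.2,"dz": 0,"roll": 0,"hand": 4.4},
    {"dx": 0,"dy": 0.2,"dz": 0,"roll": 0,"hand": 4.4},
    {"dx": 0,"dy": 0.2,"dz": 0,"roll": 0,"hand": 4.4},
    {"dx": 0,"dy": 0.2,"dz": 0,"roll": 0,"hand": 4.4},
    {"dx": 0,"dy": 0.2,"dz": 0,"roll": 0,"hand": 4.4},
    {"dx": 0,"dy": 0.2,"dz": 0,"roll": 0,"hand": 4.4},
    {"dx": 0,"dy": 0,"dz": 0,"roll": 0,"hand": 4.4}
  ]
}}

```text
time: 15.68
tcp_pos: [0.5062, 0.188, 0.0606]
eef_rot: [0.462, -0.535, 0.463, 0.535]
wrist_force: [0.3, -0.3, -4.3]
width: 0.0498
```

>>> {"name": "play_rows", "arguments": {
  "steps": [
    {"dx": 0,"dy": 0.25,"dz": 0,"roll": 0,"hand": 4.4},
    {"dx": 0,"dy": 0.25,"dz": 0,"roll": 0,"hand": 4.4},
    {"dx": 0,"dy": 0.25,"dz": 0,"roll": 0,"hand": 4.4},
    {"dx": 0,"dy": 0.25,"dz": 0,"roll": 0,"hand": 4.4},
    {"dx": -0.1,"dy": 0.25,"dz": 0,"roll": 0,"hand": 4.4},
    {"dx": -0.1,"dy": 0.25,"dz": 0,"roll": 0,"hand": 4.4},
    {"dx": -0.2,"dy": 0,"dz": 0,"roll": 0,"hand": 4.4},
    {"dx": -0.2,"dy": 0,"dz": 0,"roll": 0,"hand": 4.4}
  ],
  "force": 45
}}

```text
time: 16.35
tcp_pos: [0.4917, 0.1859, 0.0669]
eef_rot: [-0.463, 0.535, -0.462, -0.535]
wrist_force: [0.2, -0.3, -3.8]
width: 0.049
```

>>> {"name": "play_rows", "arguments": {
  "steps": [
    {"dx": -0.5,"dy": 0.1,"dz": 0,"roll": 0,"hand": 4.4},
    {"dx": -1,"dy": 0,"dz": 0,"roll": 0,"hand": 4.4},
    {"dx": -1.5,"dy": 0,"dz": 0,"roll": 0,"hand": 4.4},
    {"dx": -2,"dy": 0,"dz": 0,"roll": 0,"hand": 4.4},
    {"dx": -2,"dy": 0,"dz": 0,"roll": 0,"hand": 4.4},
    {"dx": -1.5,"dy": 0,"dz": 0,"roll": 0,"hand": 4.4},
    {"dx": -0.5,"dy": 0,"dz": 0,"roll": 0,"hand": 4.4},
    {"dx": 0,"dy": 0,"dz": 0,"roll": 0,"hand": 4.4}
  ],
  "force": 60
}}

```text
time: 17.02
tcp_pos: [0.4917, 0.1864, 0.1587]
eef_rot: [-0.464, 0.535, -0.461, -0.535]
wrist_force: [0.3, -0.1, -4.0]
width: 0.0494
```

Run:
```python
from h import *
ty=np.radians(-9.1); u=np.array([np.cos(ty),np.sin(ty)]); tc=np.array([.5053,-.185])
print(tc-.035*u); plan([*(tc-.035*u),.15],ty+np.pi/2); print(state()[0]['wrist_torque'])
c=cam('side'); d=cam('top')
a=cv2.resize(c['color'][140:280,170:310,::-1],None,fx=3.4,fy=3.4,interpolation=cv2.INTER_CUBIC)
b=cv2.resize(d['color'][135:275,145:230,::-1],None,fx=3.4,fy=3.4,interpolation=cv2.INTER_CUBIC)
cv2.imwrite('pics/s6.png',np.hstack([a,b]))
```

```text
[ 0.47074052 -0.17946447]
t 17.02 tcp [0.4917 0.1864 0.1587] w 0.0494 F [ 0.3 -0.1 -4. ]
toolx [ 0.004  0.003 -1.   ] y [-0.99  -0.144 -0.004] z [-0.144  0.99   0.002] j [ 0.67  0.28 -0.34  0.   -0.94 -2.1 ]
roll(about tool x down) 0.3036
tool-frame cm [  0.767  -3.717 -36.455]
[0.02546517 0.13860181 0.03285705]
```

View pics/s6.png

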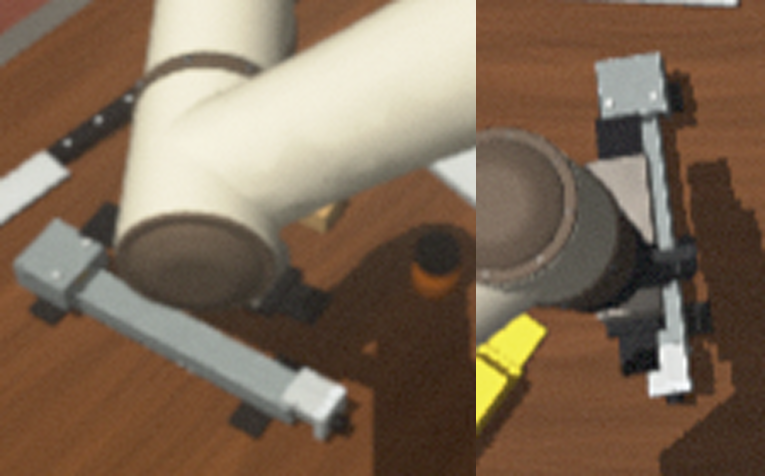

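Stone held, free of the holder, weight 4.0 N. Carrying it to the tray.

>>> {"name": "play_rows", "arguments": {
  "steps": [
    {"dx": -0.5,"dy": 0,"dz": 0,"roll": 0.05,"hand": 4.4},
    {"dx": -1,"dy": 0,"dz": 0,"roll": 0.1,"hand": 4.4},
    {"dx": -1,"dy": 0,"dz": 0,"roll": 0.1,"hand": 4.4},
    {"dx": -0.5,"dy": 0,"dz": 0,"roll": 0.054,"hand": 4.4},
    {"dx": 0,"dy": 0,"dz": -1,"roll": 0,"hand": 4.4},
    {"dx": 0,"dy": -0.2,"dz": -2,"roll": 0,"hand": 4.4},
    {"dx": 0,"dy": -0.3,"dz": -2.5,"roll": 0,"hand": 4.4},
    {"dx": 0,"dy": -0.3,"dz": -2.5,"roll": 0,"hand": 4.4}
  ]
}}

```text
time: 17.78
tcp_pos: [0.4846, 0.1041, 0.1849]
eef_rot: [0.536, -0.459, 0.539, 0.46]
wrist_force: [1.5, -0.2, -3.4]
width: 0.049
```

>>> {"name": "play_rows", "arguments": {
  "steps": [
    {"dx": 0,"dy": -0.3,"dz": -2.5,"roll": 0,"hand": 4.4},
    {"dx": 0,"dy": -0.3,"dz": -2.5,"roll": 0,"hand": 4.4},
    {"dx": 0,"dy": -0.3,"dz": -2.5,"roll": 0,"hand": 4.4},
    {"dx": 0,"dy": -0.3,"dz": -2.5,"roll": 0,"hand": 4.4},
    {"dx": 0,"dy": -0.3,"dz": -2.5,"roll": 0,"hand": 4.4},
    {"dx": 0,"dy": -0.3,"dz": -2.5,"roll": 0,"hand": 4.4},
    {"dx": 0,"dy": -0.3,"dz": -2.5,"roll": 0,"hand": 4.4},
    {"dx": 0,"dy": -0.3,"dz": -2.5,"roll": 0,"hand": 4.4}
  ]
}}

```text
time: 18.45
tcp_pos: [0.4763, -0.0974, 0.1851]
eef_rot: [0.537, -0.458, 0.539, 0.46]
wrist_force: [0.6, 0.3, -3.4]
width: 0.049
```

>>> {"name": "play_rows", "arguments": {
  "steps": [
    {"dx": 0,"dy": 0,"dz": -2.5,"roll": 0,"hand": 4.4},
    {"dx": 0,"dy": 0,"dz": -2.5,"roll": 0,"hand": 4.4},
    {"dx": 0,"dy": 0,"dz": -2,"roll": 0,"hand": 4.4},
    {"dx": 0,"dy": 0,"dz": -1,"roll": 0,"hand": 4.4},
    {"dx": 0,"dy": 0,"dz": -0.4,"roll": 0,"hand": 4.4},
    {"dx": 0,"dy": 0,"dz": 0,"roll": 0,"hand": 4.4},
    {"dx": 0,"dy": 0,"dz": 0,"roll": 0,"hand": 4.4},
    {"dx": 0,"dy": 0,"dz": 0,"roll": 0,"hand": 4.4}
  ]
}}

```text
time: 19.12
tcp_pos: [0.4647, -0.1779, 0.1864]
eef_rot: [0.538, -0.459, 0.538, 0.459]
wrist_force: [-0.4, 0.6, -3.8]
width: 0.0492
```

Run:
```python
from h import *
ty=np.radians(-9.1); u=np.array([np.cos(ty),np.sin(ty)]); tc=np.array([.5053,-.185])
plan([*(tc-.037*u),.036],ty+np.pi/2)
c=cam('side'); save(c,'s7.png',(230,110,390,230),4.5)
```

```text
t 19.12 tcp [ 0.4647 -0.1779  0.1864] w 0.0492 F [-0.4  0.6 -3.8]
toolx [-0.  0. -1.] y [-0.988  0.157  0.   ] z [0.157 0.988 0.   ] j [-0.04  0.21 -0.37 -0.   -1.   -1.69]
roll(about tool x down) 0.0008
tool-frame cm [15.037 -0.424 -0.059]
```

View pics/s7.png

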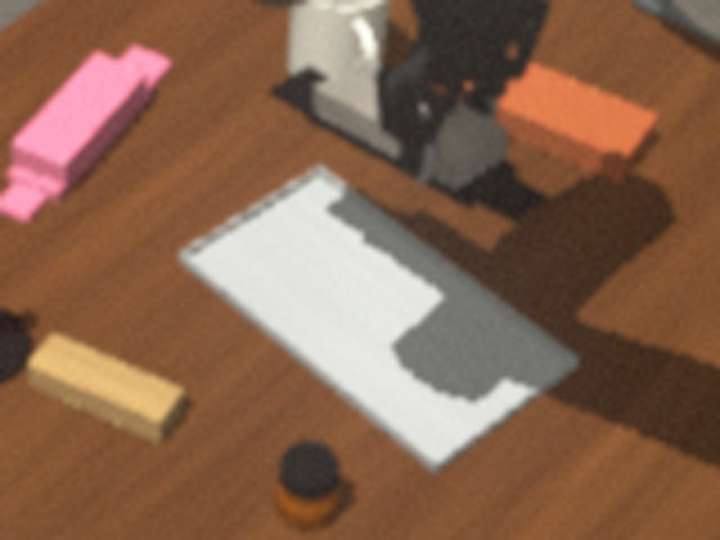

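>>> {"name": "play_rows", "arguments": {
  "steps": [
    {"dx": 0.8,"dy": -0.2,"dz": -0.05,"roll": 0,"hand": 4.4},
    {"dx": 2,"dy": -0.2,"dz": 0,"roll": 0,"hand": 4.4},
    {"dx": 3,"dy": 0,"dz": 0,"roll": 0,"hand": 4.4},
    {"dx": 3,"dy": 0,"dz": 0,"roll": 0,"hand": 4.4},
    {"dx": 2.5,"dy": 0,"dz": 0,"roll": 0,"hand": 4.4},
    {"dx": 1.5,"dy": 0,"dz": 0,"roll": 0,"hand": 4.4},
    {"dx": 0.8,"dy": 0,"dz": 0,"roll": 0,"hand": 4.4},
    {"dx": 0.2,"dy": 0,"dz": 0,"roll": 0,"hand": 4.4}
  ]
}}

```text
time: 19.83
tcp_pos: [0.4679, -0.1794, 0.0469]
eef_rot: [0.537, -0.458, 0.539, 0.46]
wrist_force: [-0.8, -0.3, -4.1]
width: 0.0491
```

>>> {"name": "play_rows", "arguments": {
  "steps": [
    {"dx": 0,"dy": 0,"dz": 0,"roll": 0,"hand": 4.4},
    {"dx": 0,"dy": 0,"dz": 0,"roll": 0,"hand": 4.4},
    {"dx": 0,"dy": 0,"dz": 0,"roll": 0,"hand": 4.4},
    {"dx": 0,"dy": 0,"dz": 0,"roll": 0,"hand": 4.4},
    {"dx": 0,"dy": 0,"dz": 0,"roll": 0,"hand": 4.4},
    {"dx": 0,"dy": 0,"dz": 0,"roll": 0,"hand": 4.4},
    {"dx": 0,"dy": 0,"dz": 0,"roll": 0,"hand": 4.4},
    {"dx": 0,"dy": 0,"dz": 0,"roll": 0,"hand": 4.4}
  ]
}}

```text
time: 20.5
tcp_pos: [0.4686, -0.1798, 0.0488]
eef_rot: [0.538, -0.459, 0.538, 0.459]
wrist_force: [1.0, -0.2, -3.9]
width: 0.0492
```

Run:
```python
from h import *
ty=np.radians(-9.1); u=np.array([np.cos(ty),np.sin(ty)]); tc=np.array([.5053,-.185])
plan([*(tc-.037*u),.036],ty+np.pi/2)
c=cam('side'); save(c,'s8.png',(240,110,380,220),5.5)
```

```text
t 20.5 tcp [ 0.4686 -0.1798  0.0488] w 0.0492 F [ 1.  -0.2 -3.9]
toolx [ 0. -0. -1.] y [-0.987  0.159 -0.   ] z [0.159 0.987 0.   ] j [-0.04  0.4  -0.52 -0.   -0.65 -1.69]
roll(about tool x down) -0.0004
tool-frame cm [ 1.279 -0.     0.07 ]
```

View pics/s8.png

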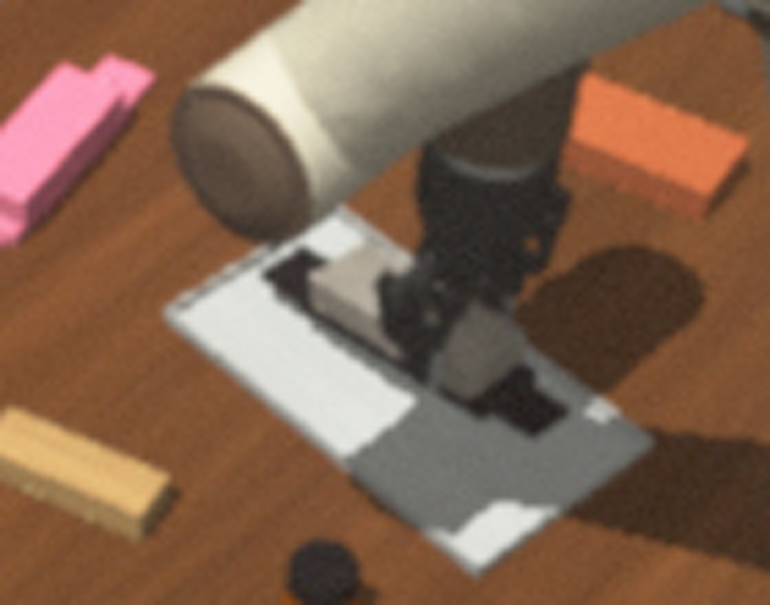

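>>> {"name": "play_rows", "arguments": {
  "steps": [
    {"dx": 0.2,"dy": 0,"dz": 0,"roll": 0,"hand": 4.4},
    {"dx": 0.2,"dy": 0,"dz": 0,"roll": 0,"hand": 4.4},
    {"dx": 0.15,"dy": 0,"dz": 0,"roll": 0,"hand": 4.4},
    {"dx": 0.15,"dy": 0,"dz": 0,"roll": 0,"hand": 4.4},
    {"dx": 0.15,"dy": 0,"dz": 0,"roll": 0,"hand": 4.4},
    {"dx": 0.1,"dy": 0,"dz": 0,"roll": 0,"hand": 4.4},
    {"dx": 0,"dy": 0,"dz": 0,"roll": 0,"hand": 4.4},
    {"dx": 0,"dy": 0,"dz": 0,"roll": 0,"hand": 4.4}
  ]
}}

```text
time: 21.22
tcp_pos: [0.4686, -0.1798, 0.039]
eef_rot: [0.538, -0.459, 0.538, 0.459]
wrist_force: [-0.1, 0.8, -3.8]
width: 0.049
```

>>> {"name": "play_rows", "arguments": {
  "steps": [
    {"dx": 0.1,"dy": 0,"dz": 0,"roll": 0,"hand": 4.4},
    {"dx": 0.1,"dy": 0,"dz": 0,"roll": 0,"hand": 4.4},
    {"dx": 0.1,"dy": 0.02,"dz": 0,"roll": 0,"hand": 4.4},
    {"dx": 0.1,"dy": 0.02,"dz": 0,"roll": 0,"hand": 4.4},
    {"dx": 0.1,"dy": 0.02,"dz": 0,"roll": 0,"hand": 4.4},
    {"dx": 0,"dy": 0,"dz": 0,"roll": 0,"hand": 4.4},
    {"dx": 0,"dy": 0,"dz": 0,"roll": 0,"hand": 4.4},
    {"dx": 0,"dy": 0,"dz": 0,"roll": 0,"hand": 4.4}
  ],
  "force": 25
}}

```text
time: 21.88
tcp_pos: [0.468, -0.1797, 0.0341]
eef_rot: [0.538, -0.459, 0.538, 0.459]
wrist_force: [-0.3, 0.2, -4.4]
width: 0.0491
```

>>> {"name": "play_rows", "arguments": {
  "steps": [
    {"dx": 0.1,"dy": 0.01,"dz": 0,"roll": 0,"hand": 4.4},
    {"dx": 0.1,"dy": 0.02,"dz": 0,"roll": 0,"hand": 4.4},
    {"dx": 0.1,"dy": 0.02,"dz": 0,"roll": 0,"hand": 4.4},
    {"dx": 0.1,"dy": 0.02,"dz": 0,"roll": 0,"hand": 4.4},
    {"dx": 0.1,"dy": 0.02,"dz": 0,"roll": 0,"hand": 4.4},
    {"dx": 0,"dy": 0,"dz": 0,"roll": 0,"hand": 4.4},
    {"dx": 0,"dy": 0,"dz": 0,"roll": 0,"hand": 4.4},
    {"dx": 0,"dy": 0,"dz": 0,"roll": 0,"hand": 4.4}
  ]
}}

```text
time: 22.55
tcp_pos: [0.4672, -0.1796, 0.0295]
eef_rot: [0.538, -0.459, 0.538, 0.459]
wrist_force: [-2.7, 0.3, 2.0]
width: 0.0488
```

>>> {"name": "play_rows", "arguments": {
  "steps": [
    {"dx": 0.1,"dy": 0.02,"dz": 0,"roll": 0,"hand": 4.4},
    {"dx": 0.1,"dy": 0.02,"dz": 0,"roll": 0,"hand": 4.4},
    {"dx": 0.1,"dy": 0.02,"dz": 0,"roll": 0,"hand": 4.4},
    {"dx": 0.1,"dy": 0.02,"dz": 0,"roll": 0,"hand": 4.4},
    {"dx": 0.1,"dy": 0.02,"dz": 0,"roll": 0,"hand": 4.4},
    {"dx": 0,"dy": 0,"dz": 0,"roll": 0,"hand": 4.4},
    {"dx": 0,"dy": 0,"dz": 0,"roll": 0,"hand": 4.4},
    {"dx": 0,"dy": 0,"dz": 0,"roll": 0,"hand": 4.4}
  ]
}}

```text
time: 23.22
tcp_pos: [0.4659, -0.1794, 0.0239]
eef_rot: [0.538, -0.458, 0.538, 0.459]
wrist_force: [-3.6, 0.9, 1.7]
width: 0.0492
```

>>> {"name": "play_rows", "arguments": {
  "steps": [
    {"dx": 0.1,"dy": 0.03,"dz": 0,"roll": 0,"hand": 4.4},
    {"dx": 0.1,"dy": 0.03,"dz": 0,"roll": 0,"hand": 4.4},
    {"dx": 0.1,"dy": 0.03,"dz": 0,"roll": 0,"hand": 4.4},
    {"dx": 0.1,"dy": 0.03,"dz": 0,"roll": 0,"hand": 4.4},
    {"dx": 0.1,"dy": 0.03,"dz": 0,"roll": 0,"hand": 4.4},
    {"dx": 0.1,"dy": 0.02,"dz": 0,"roll": 0,"hand": 4.4},
    {"dx": 0,"dy": 0,"dz": 0,"roll": 0,"hand": 4.4},
    {"dx": 0,"dy": 0,"dz": 0,"roll": 0,"hand": 4.4}
  ],
  "force": 20
}}

```text
time: 23.88
tcp_pos: [0.4647, -0.1792, 0.0181]
eef_rot: [0.538, -0.459, 0.538, 0.459]
wrist_force: [-1.9, 1.2, 1.4]
width: 0.0491
```

>>> {"name": "play_rows", "arguments": {
  "steps": [
    {"dx": 0.1,"dy": 0.02,"dz": 0,"roll": 0,"hand": 4.4},
    {"dx": 0.1,"dy": 0.02,"dz": 0,"roll": 0,"hand": 4.4},
    {"dx": 0.1,"dy": 0.02,"dz": 0,"roll": 0,"hand": 4.4},
    {"dx": 0.1,"dy": 0.01,"dz": 0,"roll": 0,"hand": 4.4},
    {"dx": 0.1,"dy": 0.01,"dz": 0,"roll": 0,"hand": 4.4},
    {"dx": 0,"dy": 0,"dz": 0,"roll": 0,"hand": 4.4},
    {"dx": 0,"dy": 0,"dz": 0,"roll": 0,"hand": 4.4},
    {"dx": 0,"dy": 0,"dz": 0,"roll": 0,"hand": 4.4}
  ]
}}

```text
time: 24.55
tcp_pos: [0.4636, -0.179, 0.013]
eef_rot: [0.538, -0.459, 0.538, 0.459]
wrist_force: [-2.2, 0.3, 2.0]
width: 0.0489
```

Tongue is touching and the stone is flattening at about 6 N of support. The last 5 mm go in slowly.

>>> {"name": "play_rows", "arguments": {
  "steps": [
    {"dx": 0.08,"dy": 0.01,"dz": 0,"roll": 0,"hand": 4.4},
    {"dx": 0.08,"dy": 0.01,"dz": 0,"roll": 0,"hand": 4.4},
    {"dx": 0.08,"dy": 0.01,"dz": 0,"roll": 0,"hand": 4.4},
    {"dx": 0.08,"dy": 0.01,"dz": 0,"roll": 0,"hand": 4.4},
    {"dx": 0,"dy": 0,"dz": 0,"roll": 0,"hand": 4.4},
    {"dx": 0,"dy": 0,"dz": 0,"roll": 0,"hand": 4.4},
    {"dx": 0,"dy": 0,"dz": 0,"roll": 0,"hand": 4.4},
    {"dx": 0,"dy": 0,"dz": 0,"roll": 0,"hand": 4.4}
  ]
}}

```text
time: 25.22
tcp_pos: [0.463, -0.1789, 0.0097]
eef_rot: [0.538, -0.458, 0.538, 0.459]
wrist_force: [-1.9, 0.4, -0.0]
width: 0.0489
```

>>> {"name": "play_rows", "arguments": {
  "steps": [
    {"dx": 0.05,"dy": 0.01,"dz": 0,"roll": 0,"hand": 4.4},
    {"dx": 0.05,"dy": 0.01,"dz": 0,"roll": 0,"hand": 4.4},
    {"dx": 0.05,"dy": 0,"dz": 0,"roll": 0,"hand": 4.4},
    {"dx": 0,"dy": 0,"dz": 0,"roll": 0,"hand": 4.4},
    {"dx": 0,"dy": 0,"dz": 0,"roll": 0,"hand": 4.4},
    {"dx": 0,"dy": 0,"dz": 0,"roll": 0,"hand": 4.4},
    {"dx": 0,"dy": 0,"dz": 0,"roll": 0,"hand": 4.4},
    {"dx": 0,"dy": 0,"dz": 0,"roll": 0,"hand": 4.4}
  ]
}}

```text
time: 25.88
tcp_pos: [0.4631, -0.1789, 0.0084]
eef_rot: [0.538, -0.459, 0.538, 0.459]
wrist_force: [-2.5, 0.6, 1.5]
width: 0.0487
```

>>> {"name": "play_rows", "arguments": {
  "steps": [
    {"dx": 0.04,"dy": 0,"dz": 0,"roll": 0,"hand": 4.4},
    {"dx": 0.04,"dy": 0,"dz": 0,"roll": 0,"hand": 4.4},
    {"dx": 0.04,"dy": 0,"dz": 0,"roll": 0,"hand": 4.4},
    {"dx": 0,"dy": 0,"dz": 0,"roll": 0,"hand": 4.4},
    {"dx": 0,"dy": 0,"dz": 0,"roll": 0,"hand": 4.4},
    {"dx": 0,"dy": 0,"dz": 0,"roll": 0,"hand": 4.4},
    {"dx": 0,"dy": 0,"dz": 0,"roll": 0,"hand": 4.4},
    {"dx": 0,"dy": 0,"dz": 0,"roll": 0,"hand": 4.4}
  ]
}}

```text
time: 26.55
tcp_pos: [0.4631, -0.179, 0.0081]
eef_rot: [0.538, -0.459, 0.538, 0.459]
wrist_force: [-5.0, 1.7, 8.4]
width: 0.0493
```

Firm contact: the force jumped to 8 N at the expected height. Unload, open, retreat.

>>> {"name": "play_rows", "arguments": {
  "steps": [
    {"dx": -0.12,"dy": 0.05,"dz": 0,"roll": 0,"hand": 4.4},
    {"dx": 0,"dy": 0,"dz": 0,"roll": 0,"hand": 4.4},
    {"dx": 0,"dy": 0,"dz": 0,"roll": 0,"hand": 5.1},
    {"dx": 0,"dy": 0,"dz": 0,"roll": 0,"hand": 5.3},
    {"dx": 0,"dy": 0,"dz": 0,"roll": 0,"hand": 5.6},
    {"dx": 0,"dy": 0,"dz": 0,"roll": 0,"hand": 6.2},
    {"dx": 0,"dy": 0,"dz": 0,"roll": 0,"hand": 6.8},
    {"dx": 0,"dy": 0,"dz": 0,"roll": 0,"hand": 7}
  ]
}}

```text
time: 27.22
tcp_pos: [0.4627, -0.1788, 0.0084]
eef_rot: [0.538, -0.459, 0.538, 0.459]
wrist_force: [0.3, 0.2, -0.9]
width: 0.0699
```

>>> {"name": "play_rows", "arguments": {
  "steps": [
    {"dx": 0,"dy": 0,"dz": 0,"roll": 0,"hand": 7},
    {"dx": 0,"dy": 0,"dz": 0,"roll": 0,"hand": 7},
    {"dx": -0.5,"dy": 0,"dz": 0,"roll": 0,"hand": 7},
    {"dx": -1,"dy": 0,"dz": 0,"roll": 0,"hand": 7},
    {"dx": -2,"dy": 0,"dz": 0,"roll": 0,"hand": 7},
    {"dx": -3,"dy": 0,"dz": 0,"roll": 0,"hand": 7},
    {"dx": -3,"dy": 0,"dz": 0,"roll": 0,"hand": 7},
    {"dx": -3,"dy": 0,"dz": 0,"roll": 0,"hand": 7}
  ]
}}

```text
time: 27.88
tcp_pos: [0.4622, -0.1789, 0.135]
eef_rot: [0.538, -0.459, 0.538, 0.459]
wrist_force: [-0.2, 0.7, -0.2]
width: 0.0698
```

>>> {"name": "play_rows", "arguments": {
  "steps": [
    {"dx": -3,"dy": 0,"dz": 0,"roll": 0,"hand": 7},
    {"dx": -3,"dy": 0,"dz": -1,"roll": 0,"hand": 7},
    {"dx": -2,"dy": 0,"dz": -3,"roll": 0,"hand": 7},
    {"dx": 0,"dy": 0,"dz": -3.5,"roll": 0,"hand": 7},
    {"dx": 0,"dy": 0,"dz": -3.5,"roll": 0,"hand": 7},
    {"dx": 0,"dy": 0,"dz": -3.5,"roll": 0,"hand": 7},
    {"dx": 0,"dy": 0,"dz": -3.5,"roll": 0,"hand": 7},
    {"dx": 0,"dy": 0,"dz": -2,"roll": 0,"hand": 7}
  ]
}}

```text
time: 28.55
tcp_pos: [0.4299, -0.3791, 0.2137]
eef_rot: [0.539, -0.458, 0.539, 0.458]
wrist_force: [0.6, -0.0, -0.8]
width: 0.07
```

Run:
```python
from h import *
plan([.5,-.18,.2])
d=cam('top'); c=cam('side')
a=cv2.resize(c['color'][110:250,170:370,::-1],None,fx=3.9,fy=3.9,interpolation=cv2.INTER_CUBIC); cv2.imwrite('pics/s9.png',a)
np.save('pics/top9.npy',d,allow_pickle=True)
ty=np.radians(-9.1); u=np.array([np.cos(ty),np.sin(ty)]); v=np.array([-u[1],u[0]]); tc=np.array([.5053,-.185])
for c,n,bx in((c,'side',(250,120,380,220)),(d,'top',(280,165,355,270))):
    hsv=cv2.cvtColor(c['color'],cv2.COLOR_RGB2HSV); m=cv2.inRange(hsv,(0,25,60),(25,110,230)); x0,y0,x1,y1=bx;k=np.zeros_like(m);k[y0:y1,x0:x1]=255
    q=max(cv2.findContours(cv2.morphologyEx(m&k,cv2.MORPH_OPEN,np.ones((3,3))),0,1)[0],key=cv2.contourArea).reshape(-1,2)
    P=onz(c,q,.037)[:,:2]-tc; print(n,[np.round(x,1) for x in cv2.minAreaRect((np.c_[P@u,P@v]*1000).astype(np.float32))])
```

```text
t 28.55 tcp [ 0.4299 -0.3791  0.2137] w 0.07 F [ 0.6 -0.  -0.8]
toolx [ 0.    -0.001 -1.   ] y [-0.987  0.161 -0.   ] z [ 0.161  0.987 -0.001] j [-0.44  0.31 -0.15  0.   -1.11 -1.29]
tool-frame cm [ 1.36  -3.725 20.774]
side [array([-10.3,   9.7]), array([157.7,  65.9]), np.float64(0.3)]
top [array([-6.7, -0.7]), array([ 47.5, 129.9]), np.float64(89.5)]
```

View pics/s9.png

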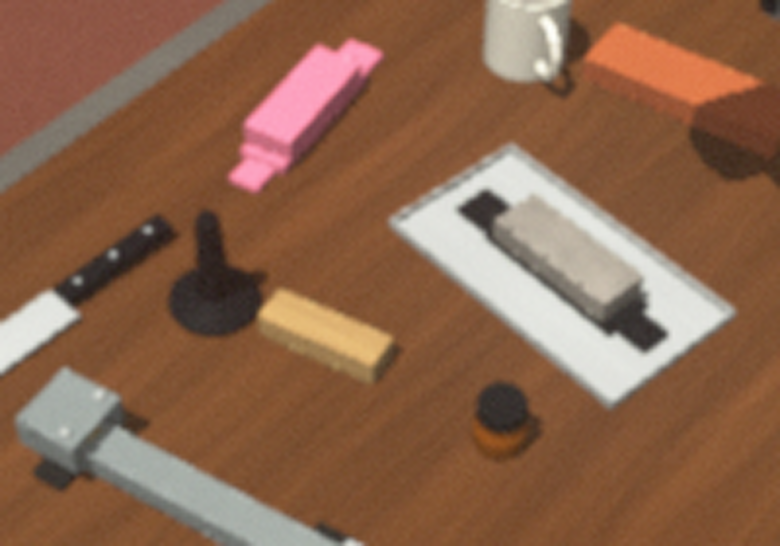

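The stone lies flat, face up, lengthwise and inside the tray walls; the bystanders show no sign of having been moved. Handing in.

```bash
python3 -c "
from station import order
print(order.finish_job())"
```

```text
the job is handed in; nothing more can be done
None
```

The whetstone is out of its holder and lying in the drip tray, lengthwise, flat and stone side up. I handed the job in at about 29 s of robot time.

**Freeing it:**
- **Push:** I gripped the stone 35 mm to the claw side of its centre and pushed it 5.7 mm, until it stopped against the stops. The wrist force read about 13 N there and was the highest I saw, but I only read it at the end of each move, so short peaks could be missed.
- **Tilt:** I kept pushing at about 6 N while lifting the claw end. The tilt came to 0.10–0.16 rad, estimated from a 24 mm lift because the arm hid most of the stone. A picture showed the nose clear above the claw.
- **Draw out:** The tongue then came out with the force falling to near zero.

**Placing it:** The tongue touched the tray first. I lowered the stone until it lay flat, with a brief 8 N on the tool as it seated, then unloaded, let go and moved the arm away.

**Last checks:**
- **Top camera:** The stone's top face measures 130 x 47.5 mm at the height it should have if flat. It sits 7 mm off the tray centre lengthwise and 0.5° from the tray's axis.
- **Side camera:** Its outline measured 158 x 66 mm because it also took in the side faces, so I did not use it for position. The picture shows the stone flat inside the tray walls.
- **Bystanders:** In that last side picture the things in view look unmoved; I only judged this by eye.

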